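# Close the leak tester's filter cell

### The job

Rebuild the filter cell of the pipette leak tester: lay the wide metal disc centred on the cell's sprung piston and the small white disc centred on top of it, letting go of each. Then set the knurled collar over the stack, open end down, turn it until its hidden keyways drop over the cell's three pins, push it down fully home on the flange against the spring, and finish still holding it pushed home with the gripper. Leave the spray bottle, the jar and the pipette where they are.

Things in the scene. Friction and masses are not known exactly. Their poses are not given: they have to be found in the camera images.
- cell_seat (a point): Centre of the top face of the fixed filter cell's flange, 14 mm above the bench; z is the cell's axis, up. Flange: dark, round, radius 48 mm, with a brass hose barb (12 mm thick, level) reaching 87 mm from the axis along this point's +x. On it a steel post of radius 21 mm rises 18 mm above the flange.
- pin_level (a point): Point on the cell's axis at the height of the tops of its three pins, 12 mm above the flange. The pins are steel, 6 mm wide, 120 degrees apart, and stick out of the post to 25 mm from the axis. Their angle is different every time, unrelated to this point's yaw, and not reported.
- piston_top (a point): Centre of the top face of the cell's steel piston, a round plate of radius 17 mm and 4 mm thick above the post, on the cell's axis; 29 mm above the flange when free. It is pushed up by a spring.
- piston (a joint): How far the piston is pressed down, m: 0 free, at most 0.009; about 0.006 when the collar is home over both discs. Spring: 3.6 N at 0, 7.2 N at 0.006.
- sinter_center (a point): Centre of the wide metal disc (porous metal filter): diameter 36 mm, 8 mm thick, 35 g, lying flat on the bench, loose; z is its axis.
- seal_center (a point): Centre of the small white disc (seal): diameter 26 mm, 8 mm thick, 15 g, lying flat on the bench, loose; z is its axis.
- collar_center (a point): Centre of the knurled aluminium collar, half-way up: outer diameter 60 mm, 44 mm high, about 150 g, standing loose on the bench, open end down; z is its axis, up. Its top is a 5 mm thick lip with an 18 mm round hole. The lip presses on the discs: its underside is 39 mm above the lower edge and meets the stack 6 mm before home.
- collar_lower (a point): Centre of the collar's lower edge, 22 mm below its centre. Bore radius 23 mm; three hidden keyways in it, 120 degrees apart, 12 mm wide, out to 27 mm radius, run up from the lower edge; one lies along this point's +x. Off the pins the edge rides on them; in line (within 6 degrees, at most 60 away) it goes down. Home: edge on the flange. Let go, the spring lifts it.
- spray_site (a point): Bystander: clear spray bottle, radius 22 mm, 130 mm high; centre of its underside.
- jar_site (a point): Bystander: small glass jar, radius 24 mm, 45 mm high; centre of its underside.
- pipette_site (a point): Bystander: hand pipette lying on the bench, about 290 mm long along this point's x (from -136 to +150 mm) and 32 mm high; the point is under its middle.

How it is judged:
By the outcome, as a careful person would: the job done as asked, in the order asked, and still so for the second after the job is handed in, while the arm keeps its last pose, push and grip.
It also fails if it takes over 72 s, if anything falls off the work surface, if the arm or the gripper's body presses on something with over 40 N, if the wrist force passes 120 N, or if a joint passes its speed limit or range.

### The arm

A 7-joint arm with a two-finger parallel gripper is mounted at the origin on the work surface. World frame = base frame: x ahead of the robot, y to its left, z up, the work surface at z = 0. Lengths are in mm, angles in rad, forces in N, time in s.
With the tool pointing down it reaches from about 400 to 875 mm from the base axis. Payload 4.4 kg.
Tool frame: the origin (TCP) lies midway between the tips of the shut fingers; the grasp point (between the pads) lies grasp_offset behind it (grasp_offset is the distance from the TCP to the grasp point, in mm); z points along the fingers, y is the line along which they close (so a half turn about z gives the same grasp; the last joint's range is limited). The gripper opens to 85 mm and grips with 20 to 120 N. Pads are 22 mm wide; open, the fingers measure 114 mm over their backs; the gripper's body (76 mm by 85 mm) begins 54 mm behind the grasp point. The pads swing forward as they close: fully open they stand 13 mm farther back than shut.
Start: joints at [1.085, 0.628, 0.038, 1.517, -0.027, 0.996, -0.02], TCP at [264.954, -593.563, 231.313] pointing down, gripper open.
Joint ranges: [-3.06, 3.06], [-0.37, 2.12], [-1.25, 1.32], [0.18, 2.47], [-1.1, 4.24], [0.23, 1.98], [-2.94, 2.94]. Speed limits (rad/s): [2.57, 2.57, 3.14, 3.14, 3.14, 3.14, 3.14].

### API

Orientations are given as [roll, pitch, yaw] about the fixed x, y, z axes, in that order (R = Rz(yaw) Ry(pitch) Rx(roll)).
In Python, from cell import * gives the robot as it stands. The module is installed in compiled form; this text tells all that it offers.
- The arm moves only by the shell command python3 -m jog 'ROWS'. ROWS is a JSON object of lists of equal length, an entry for each row: "angular": the turn, a rotation vector about the tool's x, y, z in degrees, a list of three; "travel": the shift along the tool's x, y, z in cm, a list of three; "fingers": the closure, from 0 (fully open) to 1 (shut). In form: {"angular": [[rx, ry, rz], ...], "travel": [[tx, ty, tz], ...], "fingers": [fingers, ...]}. A call has 1 to 5 rows; each row is the pose to reach, as a shift and turn from the pose commanded when the call began, along the tool's axes at that moment; what a row does not reach only later rows make up. A row lasts 1/8 s, in which the tool goes at most 62.5 mm and 10.7 degrees, less where a joint would pass 70% of its speed; a pose out of reach is approached as far as the arm can. A call with a gripper value outside its range is refused whole. The fingers move at their own pace and stop on an object; the grip force is fixed at half the most. Time passes only in rows, so rows that repeat a pose let the fingers close. It gives the time, the measured TCP pose, the force and the opening at its end, in the units of the state.
- read_state(): the state, without advancing time (a new reading comes with each control period).
- get_image(name): name is "scene" or "top" or "wrist"; returns the picture (420x560x3 uint8, red, green, blue); there is no depth.
- camera_model(name): a dict with "mtx" (3x3 intrinsics, pixels), "T" (4x4, takes a point from camera to world coordinates). Camera axes: x right, y down, z forward; pixel columns grow to the right and rows downward; lengths in mm; the calibration is good to about 2 mm. The wrist camera is an equidistant fisheye: a pixel r from the principal point sees the ray r / f radians off the axis. A picture is of the moment at which its call begins: read the wrist's pose just before it. camera_model takes no time and is no camera call; for the wrist camera it gives the pose at the moment of the call.
- finish_job(): hands the job in, once; it reports no verdict.
The state is a dict: "clock": time; "qpos": joint angles; "qd": joint speeds; "tau": joint torques, N m; "eef_pos": TCP position; "tool_rot": TCP orientation; "force": force on the tool from outside, world axes, zero at the start; "torque": the same for the moment, N m; "width": finger opening in mm.
Only numpy, scipy, OpenCV 4.12 (cv2) and the standard library are available. Lean on these libraries where they do the work, as an engineer would, in place of code of your own. Each camera call takes 0.05 s, during which the arm holds its last target. There are 200 camera calls.

## Working session

There is one attempt and no reset: what is moved stays moved. The work goes in short steps, Python scripts to look and compute and a shell command to move; the robot and the scene stay as the last step left them, time stands still between calls to the robot, and variables do not carry over. Pictures are saved under pics/ and viewed, on a budget of 10 in all, crops included, one or two more only if the job needs it, and the job is handed in when it is done.

```bash
mkdir -p pics
cat > h.py <<'E'
from cell import *
import numpy as np, cv2
def save(name,img,n): cv2.imwrite(f'pics/{n}.png',img[:,:,::-1])
def ray(name,px,M=None):
    c=M or camera_model(name);K=np.array(c['mtx']);T=np.array(c['T'])
    a=(px[0]-K[0,2])/K[0,0];b=(px[1]-K[1,2])/K[1,1]
    if name=='wrist':
        r=np.hypot(a,b);s=np.sin(r)/r if r>1e-9 else 1;d=np.array([a*s,b*s,np.cos(r)])
    else: d=np.array([a,b,1.])
    return T[:3,3],T[:3,:3]@d
def onz(name,px,z,M=None):
    o,d=ray(name,px,M);return o+d*(z-o[2])/d[2]
def proj(name,P,M=None):
    c=M or camera_model(name);K=np.array(c['mtx']);T=np.array(c['T'])
    p=T[:3,:3].T@(np.array(P)-T[:3,3])
    if name=='wrist':
        r=np.hypot(p[0],p[1]);t=np.arctan2(r,p[2]);q=p[:2]/r*t
    else:q=p[:2]/p[2]
    return K[0,0]*q[0]+K[0,2],K[1,1]*q[1]+K[1,2]
E
python3 - <<'E'
from h import *
s=read_state();print({k:np.round(v,3) if not isinstance(v,str) else v for k,v in s.items()})
try: print(grasp_offset)
except Exception as e: print(e)
ims={n:get_image(n) for n in("scene","top","wrist")}
for n in ims: save(n,ims[n],n+'0');c=camera_model(n);print(n,np.round(c['mtx'],1).tolist(),np.round(c['T'],3).tolist())
E
```

```text
{'clock': np.float64(0.0), 'qpos': array([ 1.085,  0.629,  0.038,  1.518, -0.027,  0.996, -0.02 ]), 'qd': array([-0.001, -0.002, -0.   , -0.001,  0.001, -0.001,  0.001]), 'tau': array([ 0.0000e+00, -5.6341e+01,  1.2260e+00, -1.9345e+01,  1.1000e-02,
        1.0000e-02, -0.0000e+00]), 'eef_pos': array([ 264.693, -592.964,  230.374]), 'tool_rot': array([-3.14,  0.  ,  0.42]), 'force': array([ 0.358, -0.381, -0.266]), 'torque': array([-0.018, -0.015, -0.019]), 'width': np.float64(85.172)}
18.700000000000003
scene [[535.3, 0.0, 277.3], [0.0, 535.3, 211.5], [0.0, 0.0, 1.0]] [[0.793, 0.473, -0.384, 1085.486], [0.61, -0.625, 0.487, -719.746], [-0.01, -0.62, -0.784, 1068.55], [0.0, 0.0, 0.0, 1.0]]
top [[479.0, 0.0, 278.9], [0.0, 479.0, 209.5], [0.0, 0.0, 1.0]] [[-0.018, -0.997, 0.073, 519.747], [-1.0, 0.018, 0.0, -86.608], [-0.001, -0.073, -0.997, 1109.573], [0.0, 0.0, 0.0, 1.0]]
wrist [[325.2, 0.0, 281.6], [0.0, 325.2, 207.3], [0.0, 0.0, 1.0]] [[0.407, -0.874, -0.265, 331.611], [-0.913, -0.391, -0.115, -563.928], [-0.003, 0.289, -0.957, 373.631], [0.0, 0.0, 0.0, 1.0]]
```

View pics/top0.png

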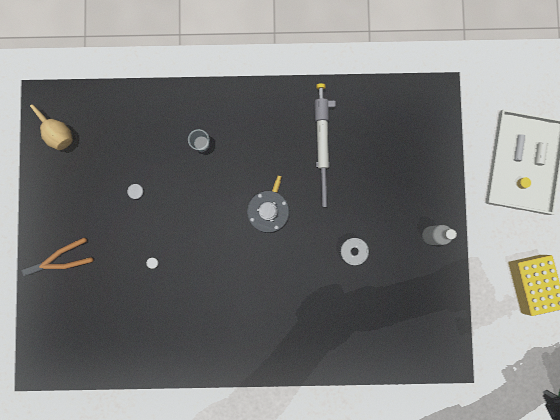

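View pics/scene0.png

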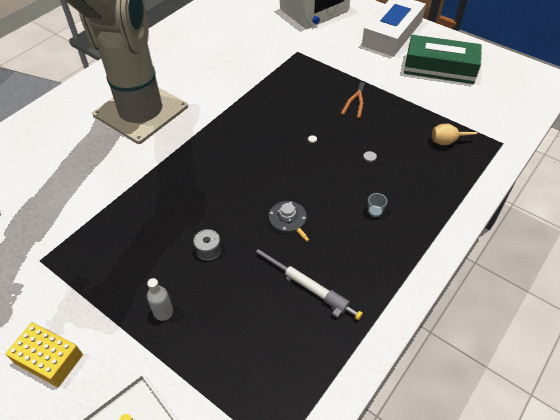

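The top view shows the sinter at (135,191), the seal at (152,263), the cell at (268,211), the collar at (355,251), the jar at (199,140), the spray bottle at (440,234) and the pipette at x≈322. The scene view shows the same layout.

Run:
```python
from h import *
im=cv2.imread('pics/top0.png');g=im.max(2)
def blob(c,r,th,z,inv=False):
    m=np.zeros_like(g);cv2.circle(m,c,r,255,-1)
    b=((g>th)&(m>0)).astype(np.uint8)
    n,l,st,ce=cv2.connectedComponentsWithStats(b)
    k=1+np.argmax(st[1:,4]);
    cn,_=cv2.findContours((l==k).astype(np.uint8),0,2);(x,y),R=cv2.minEnclosingCircle(cn[0])
    e=cv2.fitEllipse(cv2.convexHull(cn[0]))
    print(st[k],np.round(ce[k],1),(round(x,1),round(y,1),round(R,1)),np.round(e[0],1),np.round(e[1],1),np.round(onz('top',e[0],z),1))
print('sinter');blob((135,191),14,100,8)
print('seal');blob((152,263),12,100,8)
print('collar');blob((355,251),22,120,44)
for th in(45,60): print('flange');blob((268,211),23,th,14)
print('piston');
for th in (110,140,170): blob((268,211),14,th,43)
hsv=cv2.cvtColor(im,cv2.COLOR_BGR2HSV);m=cv2.inRange(hsv,(12,120,100),(35,255,255));m[:,:240]=0;m[:,300:]=0
ys,xs=np.where(m);print('barb',xs.mean(),ys.mean(),np.round(onz('top',(xs.mean(),ys.mean()),26),1))
for n,p,z in(('jar',(199,140),45),('spray',(437,235),60),('pip',(322,88),16),('pip2',(324,206),10)):print(n,np.round(onz('top',p,z)))
big=cv2.resize(im[180:245,235:300],(520,520),interpolation=cv2.INTER_CUBIC)
s=cv2.imread('pics/scene0.png');b2=cv2.resize(s[190:250,255:320],(280,260),interpolation=cv2.INTER_CUBIC)
big=np.hstack([big,np.vstack([b2,np.zeros_like(b2)])]);cv2.imwrite('pics/crop1.png',big)
```

```text
sinter
[127 184  16  15 195] [134.6 190.9] (134.7, 191.0, 7.9) [134.7 190.8] [15.1 15.8] [649.7 246.1   8. ]
seal
[146 257  12  12 108] [151.7 262.7] (151.7, 262.5, 5.9) [151.8 262.7] [10.9 11.8] [483.7 206.4   8. ]
collar
[341 238  28  27 543] [354.3 251.1] (354.2, 251.0, 13.8) [354.2 251.1] [27.1 27.5] [ 502.1 -251.9   44. ]
flange
[ 245  188   47   47 1650] [268. 211.] (268.0, 211.0, 23.0) [268. 211.] [45.7 45.7] [596.8 -61.6  14. ]
flange
[ 245  188   47   47 1616] [267.8 210.7] (268.0, 211.0, 23.0) [268. 211.] [45.7 45.7] [596.8 -61.6  14. ]
piston
[255 197  26  28 388] [267.2 210.3] (268.0, 211.0, 14.0) [268.1 210.9] [27.1 27.4] [595.1 -62.5  43. ]
[257 202  20  20 262] [267.2 210.5] (267.7, 210.7, 10.8) [267.5 210.6] [19.7 20.1] [595.6 -61.2  43. ]
[257 202  19  19 229] [266.8 210.4] (267.5, 210.4, 10.6) [267.1 210.6] [18.4 19.2] [595.6 -60.4  43. ]
barb 276.55 183.975 [657.3 -82.4  26. ]
jar [758.  90.  45.]
spray [ 534. -431.   60.]
pip [ 882. -192.   16.]
pip2 [ 606. -191.   10.]
```

View pics/crop1.png

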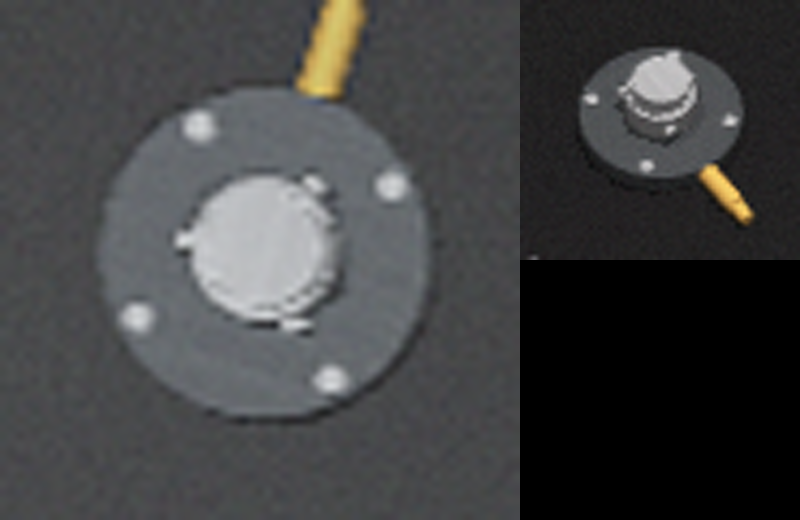

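```bash
cat >> h.py <<'E'
from scipy.spatial.transform import Rotation as Ro
def need(P,yaw):
    """tool-frame shift (cm) and turn (deg) from the measured pose to a tool-down pose"""
    s=read_state();R=Ro.from_euler('xyz',s['tool_rot']);p=np.array(s['eef_pos'])
    t=R.inv().apply(np.array(P)-p)/10;w=(R.inv()*Ro.from_euler('xyz',[np.pi,0,yaw])).as_rotvec(degrees=True)
    print('t',round(float(s['clock']),2),'p',np.round(p,1),'rpy',np.round(s['tool_rot'],3),'F',np.round(s['force'],1),'w',round(float(s['width']),1),'q7',round(float(s['qpos'][6]),2),'| travel',np.round(t,2),'turn',np.round(w,1))
E
cat > n.py <<'E'
import sys,numpy as np
from h import need
a=list(map(float,sys.argv[1:]));need(a[:3],np.radians(a[3]))
E
python3 n.py 649 246 120 90
python3 -m jog '{"angular":[[0,0,-10],[0,0,-20],[0,0,-30],[0,0,-40],[0,0,-50]],"travel":[[69.4,-60.9,0],[69.4,-60.9,0],[69.4,-60.9,0],[69.4,-60.9,0],[69.4,-60.9,0]],"fingers":[0,0,0,0,0]}'
python3 n.py 649 246 120 90
```

```text
t 0.15 p [ 264.7 -593.1  230.6] rpy [-3.14  0.    0.42] F [-1.3  0.1 -0.7] w 85.5 q7 -0.02 | travel [ 69.29 -60.95  11.14] turn [ -0.1  -0.  -65.9]
clock: 0.78
eef_pos: [396.0, -307.7, 231.4]
tool_rot: [3.141, 0.0, 1.298]
force: [0.2, -0.4, 0.6]
width: 85.6
t 0.78 p [ 396.  -307.7  231.4] rpy [3.141 0.    1.298] F [ 0.2 -0.4  0.6] w 85.6 q7 0.2 | travel [60.14  9.44 11.14] turn [  0.    0.  -15.6]
```

```bash
python3 -m jog '{"angular":[[0,0,-10],[0,0,-15.8],[0,0,-15.8],[0,0,-15.8],[0,0,-15.8]],"travel":[[60,9.4,5],[60,9.4,5],[60,9.4,5],[60,9.4,5],[60,9.4,5]],"fingers":[0,0,0,0,0]}'
python3 n.py 649 246 120 90
```

```text
clock: 1.4
eef_pos: [526.9, -25.4, 205.5]
tool_rot: [3.142, 0.0, 1.568]
force: [1.0, -0.5, -0.2]
width: 85.2
t 1.4 p [526.9 -25.4 205.5] rpy [3.142 0.    1.568] F [ 1.  -0.5 -0.2] w 85.2 q7 -0.21 | travel [27.18 12.12  8.54] turn [ 0.   0.  -0.2]
```

```bash
python3 -m jog '{"angular":[[0,0,-0.2],[0,0,-0.2],[0,0,-0.2],[0,0,-0.2],[0,0,-0.2]],"travel":[[27.2,12.1,8.5],[27.2,12.1,8.5],[27.2,12.1,8.5],[27.2,12.1,8.5],[27.2,12.1,8.5]],"fingers":[0,0,0,0,0]}'
python3 -m jog '{"angular":[[0,0,0]],"travel":[[0,0,0]],"fingers":[0]}'
python3 n.py 650 246 20 90
python3 - <<'E'
from h import *
c=camera_model('wrist');im=get_image('wrist');save('w',im,'w1')
print(proj('wrist',(650,246,8),c))
g=im.max(2);x,y=map(int,proj('wrist',(650,246,8),c))
m=np.zeros_like(g);cv2.circle(m,(x,y),70,255,-1);b=((g>110)&(m>0)).astype(np.uint8)
n,l,st,ce=cv2.connectedComponentsWithStats(b);k=1+np.argmax(st[1:,4]);cn,_=cv2.findContours((l==k).astype(np.uint8),0,2)
e=cv2.fitEllipse(cn[0]);print(st[k],e,onz('wrist',e[0],8,c))
E
```

```text
clock: 2.02
eef_pos: [648.5, 246.5, 119.7]
tool_rot: [-3.141, 0.0, 1.572]
force: [0.7, -0.1, -0.0]
width: 85.8
clock: 2.15
eef_pos: [646.5, 251.5, 118.2]
tool_rot: [-3.139, -0.004, 1.579]
force: [-0.5, -0.2, -0.5]
width: 85.2
t 2.15 p [646.5 251.5 118.2] rpy [-3.139 -0.004  1.579] F [-0.5 -0.2 -0.5] w 85.2 q7 -0.59 | travel [-0.59  0.38  9.81] turn [-0.2 -0.2  0.5]
(np.float64(287.13285233864207), np.float64(210.56241906272098))
[ 263  188   45   43 1475] ((284.9430236816406, 208.9751739501953), (41.62211990356445, 43.30314636230469), 96.92835998535156) [648.19945244 247.33737886   8.        ]
```

View pics/w1.png

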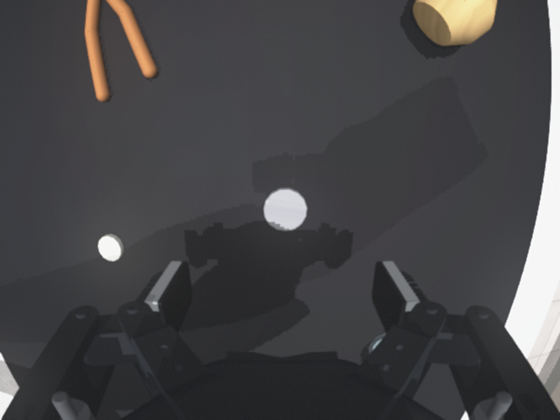

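The wrist view shows the sinter at (285,209) between the fingers; top and wrist agree to within 2 mm. I'm going down to it.

```bash
python3 -m jog '{"angular":[[0,0,0],[0,0,0],[0,0,0],[0,0,0],[0,0,0]],"travel":[[0,0,3],[0,0,6],[0,0,8.5],[0,0,9.5],[0,0,9.5]],"fingers":[0,0,0,0,0]}'
python3 n.py 649 246.7 2 90
```

```text
clock: 2.82
eef_pos: [648.0, 243.4, 25.6]
tool_rot: [-3.141, 0.001, 1.571]
force: [0.9, 0.0, -0.9]
width: 85.4
t 2.83 p [648.  243.4  25.6] rpy [-3.141e+00  1.000e-03  1.571e+00] F [ 0.9  0.  -0.9] w 85.4 q7 -0.62 | travel [0.33 0.1  2.36] turn [-0.   0.1 -0. ]
```

```bash
python3 -m jog '{"angular":[[0,0,0],[0,0,0]],"travel":[[0,0,0],[0,0,0]],"fingers":[0,0]}'
python3 n.py 649 246.7 2 90
```

```text
clock: 3.08
eef_pos: [648.8, 244.9, 27.0]
tool_rot: [3.14, -0.001, 1.572]
force: [-0.0, 0.1, -0.2]
width: 85.2
t 3.08 p [648.8 244.9  27. ] rpy [ 3.140e+00 -1.000e-03  1.572e+00] F [-0.   0.1 -0.2] w 85.2 q7 -0.62 | travel [0.18 0.02 2.5 ] turn [ 0.1 -0.   0. ]
```

```bash
python3 -m jog '{"angular":[[0,0,0],[0,0,0],[0,0,0],[0,0,0],[0,0,0]],"travel":[[0.15,0,1.2],[0.15,0,2.2],[0.15,0,2.5],[0.15,0,2.5],[0.15,0,2.5]],"fingers":[0,0,0,0.3,1]}'
python3 -m jog '{"angular":[[0,0,0],[0,0,0],[0,0,0],[0,0,0]],"travel":[[0,0,0],[0,0,0],[0,0,0],[0,0,0]],"fingers":[1,1,1,1]}'
python3 n.py 649 246.7 2 90
```

```text
clock: 3.7
eef_pos: [648.3, 246.3, 0.9]
tool_rot: [3.141, -0.0, 1.572]
force: [0.3, -0.4, -0.4]
width: 51.4
clock: 4.2
eef_pos: [648.6, 246.4, 1.5]
tool_rot: [3.14, -0.001, 1.572]
force: [-0.5, 0.4, 5.3]
width: 32.8
t 4.2 p [648.6 246.4   1.5] rpy [ 3.140e+00 -1.000e-03  1.572e+00] F [-0.5  0.4  5.3] w 32.8 q7 -0.63 | travel [ 0.03  0.04 -0.05] turn [ 0.1 -0.   0. ]
```

```bash
python3 -m jog '{"angular":[[0,0,0]],"travel":[[0,0,0]],"fingers":[1]}'
python3 - <<'E'
from h import *
im=get_image('wrist');save('w',im,'w2');print(proj('wrist',(649,246.7,8)))
im=cv2.imread('pics/w2.png')[130:420,130:430];cv2.imwrite('pics/w2c.png',cv2.resize(im,None,fx=2,fy=2))
E
```

```text
clock: 4.32
eef_pos: [648.6, 246.4, 1.5]
tool_rot: [3.14, -0.001, 1.572]
force: [-0.6, 0.0, 6.3]
width: 32.5
(np.float64(283.793711697262), np.float64(271.51463861822606))
```

View pics/w2c.png

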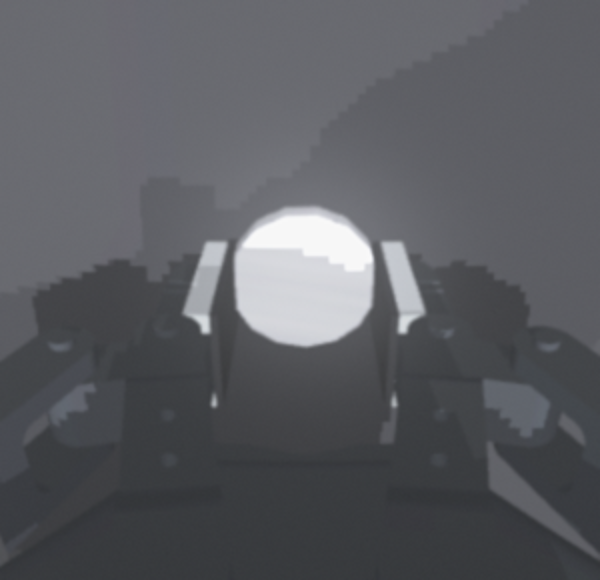

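The sinter is gripped and centred in the pads (crop (305,277), pads at x≈235–375). I'm lifting it and going over the cell.

```bash
python3 -m jog '{"angular":[[0,0,0],[0,0,0],[0,0,0],[0,0,0],[0,0,0]],"travel":[[0,0,-2],[0,0,-6],[0,0,-11],[-2,-0.4,-13],[-7,-1.3,-13]],"fingers":[1,1,1,1,1]}'
python3 -m jog '{"angular":[[0,0,0],[0,0,0],[0,0,0],[0,0,0],[0,0,0]],"travel":[[-6,-1,0],[-12,-2.1,0],[-17,-3,0],[-20,-3.6,0],[-20,-3.6,0]],"fingers":[1,1,1,1,1]}'
python3 -m jog '{"angular":[[0,0,0],[0,0,0],[0,0,0]],"travel":[[0,0,0],[0,0,0],[0,0,0]],"fingers":[1,1,1]}'
python3 n.py 594.5 -61 90 90
cat > cellw.py <<'E'
from h import *
import sys
c=camera_model('wrist');im=get_image('wrist');save('w',im,sys.argv[1])
t=get_image('top');save('t',t,sys.argv[1]+'t')
x,y=proj('wrist',(595,-61,43),c);print('cell px',x,y)
E
python3 cellw.py w3
```

```text
clock: 5.0
eef_pos: [635.8, 178.4, 133.3]
tool_rot: [3.137, -0.003, 1.576]
force: [0.7, -1.8, -1.3]
width: 32.6
clock: 5.62
eef_pos: [597.5, -29.3, 130.4]
tool_rot: [-3.139, 0.003, 1.565]
force: [0.5, 0.1, 0.1]
width: 32.3
clock: 6.0
eef_pos: [599.4, -22.5, 130.6]
tool_rot: [3.142, -0.0, 1.574]
force: [-0.2, -0.1, -0.6]
width: 32.5
t 6.0 p [599.4 -22.5 130.6] rpy [ 3.142 -0.     1.574] F [-0.2 -0.1 -0.6] w 32.5 q7 -0.25 | travel [-3.85 -0.5   4.06] turn [ 0.  -0.   0.2]
cell px 276.849536658805 258.7060670031644
```

View pics/w3.png

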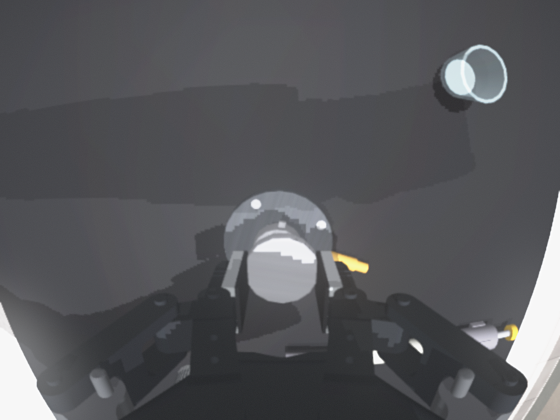

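```bash
python3 -m jog '{"angular":[[0,0,0],[0,0,0],[0,0,0],[0,0,0],[0,0,0]],"travel":[[-3,-0.2,0],[-7,-0.4,0],[-9.5,-0.5,0],[-10,-0.5,0],[-10,-0.5,0]],"fingers":[1,1,1,1,1]}'
python3 -m jog '{"angular":[[0,0,0],[0,0,0],[0,0,0]],"travel":[[0,0,0],[0,0,0],[0,0,0]],"fingers":[1,1,1]}'
python3 n.py 594.5 -61 90 90
python3 cellw.py w4
python3 - <<'E'
from h import *
im=cv2.imread('pics/w4.png');c=camera_model('wrist')
x,y=map(int,proj('wrist',(595,-61,35),c));cv2.imwrite('pics/w4c.png',cv2.resize(im[max(0,y-80):y+80,x-80:x+80],(600,600),interpolation=cv2.INTER_CUBIC));print(x,y)
E
```

```text
clock: 6.72
eef_pos: [594.6, -122.8, 130.7]
tool_rot: [3.141, -0.001, 1.572]
force: [0.1, 0.4, 0.0]
width: 32.6
clock: 7.1
eef_pos: [594.5, -123.1, 130.7]
tool_rot: [3.141, -0.0, 1.573]
force: [0.5, 0.3, -0.9]
width: 32.2
t 7.1 p [ 594.5 -123.1  130.7] rpy [ 3.141 -0.     1.573] F [ 0.5  0.3 -0.9] w 32.2 q7 -0.09 | travel [6.21 0.01 4.07] turn [ 0.  -0.   0.1]
cell px 283.4831855062489 127.6857730184809
283 126
```

View pics/w4c.png

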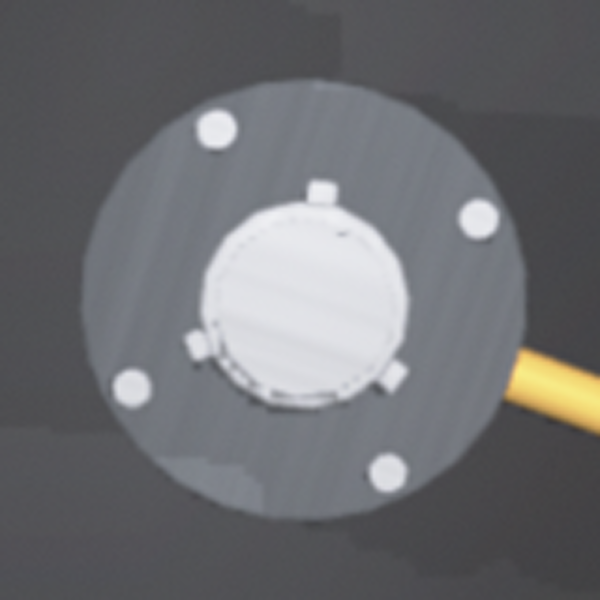

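The wrist crop shows the cell clearly: screws at (217,130), (479,219), (388,473) and (132,387), pin tips at (322,190), (197,347) and (395,375), and the piston centred at about (304,304).

Run:
```python
from h import *
c=camera_model('wrist');x0,y0=283-80,126-80
f=lambda u,v:(x0+u/3.75,y0+v/3.75)
S=np.array([onz('wrist',f(*p),15,c) for p in((217,130),(388,473),(479,219),(132,387))]);print('screw ctr',S.mean(0),np.linalg.norm(S-S.mean(0),axis=1))
P=np.array([onz('wrist',f(*p),25,c) for p in((322,190),(197,347),(395,375))])
A=S.mean(0);print('pins ctr',P.mean(0))
d=P-P.mean(0);print(np.degrees(np.arctan2(d[:,1],d[:,0])),np.linalg.norm(d[:,:2],axis=1))
im=cv2.imread('pics/w4.png');g=im.max(2)
for th,z,r in((190,43,32),(200,43,32)):
  m=np.zeros_like(g);cv2.circle(m,(284,127),r,255,-1);b=cv2.morphologyEx(((g>th)&(m>0)).astype(np.uint8),cv2.MORPH_OPEN,np.ones((11,11)))
  cn,_=cv2.findContours(b,0,2);k=max(cn,key=cv2.contourArea);e=cv2.fitEllipse(k);print(e,onz('wrist',e[0],38,c))
for th in(60,75,90):
  b=((g>th)).astype(np.uint8);m=np.zeros_like(b);cv2.circle(m,(284,126),66,1,-1);b=cv2.morphologyEx(b*m,cv2.MORPH_OPEN,np.ones((15,15)))
  cn,_=cv2.findContours(b,0,2);k=max(cn,key=cv2.contourArea);e=cv2.fitEllipse(cv2.convexHull(k));print('flange',e,onz('wrist',e[0],14,c))
t=cv2.imread('pics/top0.png').max(2)
m=np.zeros_like(t);cv2.circle(m,(268,211),27,1,-1);b=((t>50)*m).astype(np.uint8);b=cv2.morphologyEx(b,cv2.MORPH_OPEN,np.ones((7,7)))
cn,_=cv2.findContours(b,0,2);k=max(cn,key=cv2.contourArea);e=cv2.fitEllipse(cv2.convexHull(k));print('top flange',e,onz('top',e[0],14))
```

```text
screw ctr [595.61660693 -61.76569112  15.        ] [40.89020066 41.06733394 40.99837179 40.90074052]
pins ctr [595.65868378 -61.76870335  25.        ]
[  81.6302562  -158.19859429  -38.0844595 ] [23.49475373 23.58917956 23.48118178]
((284.56744384765625, 125.57130432128906), (50.350650787353516, 53.934242248535156), 118.5045166015625) [595.77840802 -60.13013953  38.        ]
((284.4623107910156, 126.10553741455078), (49.80803680419922, 53.671165466308594), 128.404541015625) [595.70375712 -60.51829893  38.        ]
flange ((284.0, 126.0), (131.81065368652344, 131.81065368652344), 0.0) [595.5380506  -61.45894986  14.        ]
flange ((282.3348388671875, 125.64007568359375), (127.63212585449219, 132.04722595214844), 6.503039360046387) [594.22025658 -61.17342967  14.        ]
flange ((283.8005676269531, 125.76825714111328), (118.43738555908203, 121.35765838623047), 95.38258361816406) [595.37991329 -61.27387607  14.        ]
top flange ((267.496337890625, 210.20565795898438), (51.48169708251953, 54.35906982421875), 63.93495178222656) [598.68651961 -60.48309107  14.        ]
```

```bash
cat > inhand.py <<'E'
from h import *
import sys
name,dz=sys.argv[1],float(sys.argv[2])  # disc top relative to TCP
c=camera_model('wrist');s=read_state();p=np.array(s['eef_pos']);g=cv2.imread(f'pics/{name}.png').max(2)
x,y=map(int,proj('wrist',p+[0,0,dz],c));m=np.zeros_like(g);cv2.circle(m,(x,y),45,1,-1)
for th in(130,150,170):
  b=cv2.morphologyEx(((g>th)*m).astype(np.uint8),cv2.MORPH_OPEN,np.ones((9,9)))
  cn,_=cv2.findContours(b,0,2);k=max(cn,key=cv2.contourArea);e=cv2.fitEllipse(cv2.convexHull(k));bx=cv2.boundingRect(k)
  top=onz('wrist',(bx[0]+bx[2]/2,bx[1]),p[2]+dz,c);bot=onz('wrist',(bx[0]+bx[2]/2,bx[1]+bx[3]),p[2]+dz-4,c)
  print(th,(x,y),np.round(e[0],1),np.round(e[1],1),bx,'disc-TCP',np.round(onz('wrist',e[0],p[2]+dz,c)-p,1),np.round(top-p,1),np.round(bot-p,1))
E
python3 inhand.py w4 6.5
```

```text
130 (283, 272) [281.5 269. ] [66.8 71.2] (248, 237, 68, 65) disc-TCP [-0.7  1.7  6.5] [-0.5 18.   6.5] [ -0.5 -19.7   2.5]
150 (283, 272) [288.2 250. ] [23.1 56.8] (261, 238, 53, 25) disc-TCP [ 2.3 11.5  6.5] [ 2.  17.5  6.5] [2.1 2.8 2.5]
170 (283, 272) [289.3 250.4] [22.5 53.2] (264, 238, 50, 25) disc-TCP [ 2.8 11.3  6.5] [ 2.6 17.5  6.5] [2.9 2.8 2.5]
```

Run:
```python
import cv2
im=cv2.imread('pics/w4.png');cv2.imwrite('pics/w4d.png',cv2.resize(im[200:340,200:360],None,fx=4,fy=4))
```

```text
(no output)
```

View pics/w4d.png

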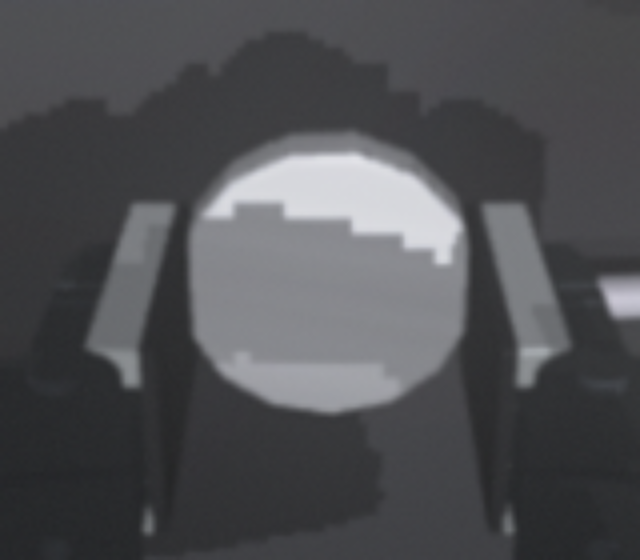

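The disc in hand is at (282,270.6), offset from the TCP by about (-0.5, +0.7) mm. I'm placing it with TCP (596, -62.4).

```bash
python3 -m jog '{"angular":[[0,0,0],[0,0,0],[0,0,0],[0,0,0],[0,0,0]],"travel":[[2,0.1,0],[5,0.15,2],[6.0,0.15,4],[6.05,0.15,6],[6.05,0.15,6.9]],"fingers":[1,1,1,1,1]}'
python3 -m jog '{"angular":[[0,0,0],[0,0,0],[0,0,0]],"travel":[[0,0,0],[0,0,0],[0,0,0]],"fingers":[1,1,1]}'
python3 n.py 596 -62.4 44.3 90
```

```text
clock: 7.82
eef_pos: [595.2, -61.4, 60.7]
tool_rot: [-3.14, -0.001, 1.573]
force: [-0.6, 0.1, -0.9]
width: 32.6
clock: 8.2
eef_pos: [596.4, -63.5, 62.5]
tool_rot: [3.14, 0.0, 1.571]
force: [-0.4, 0.3, -0.1]
width: 32.7
t 8.2 p [596.4 -63.5  62.5] rpy [3.14  0.    1.571] F [-0.4  0.3 -0.1] w 32.7 q7 -0.22 | travel [ 0.11 -0.04  1.82] turn [0.1 0.  0. ]
```

```bash
python3 -m jog '{"angular":[[0,0,0],[0,0,0],[0,0,0],[0,0,0],[0,0,0]],"travel":[[0.05,-0.04,0.8],[0.1,-0.04,1.5],[0.1,-0.04,1.8],[0.1,-0.04,1.85],[0.1,-0.04,1.85]],"fingers":[1,1,1,1,1]}'
python3 n.py 596 -62.4 44.3 90
```

```text
clock: 8.82
eef_pos: [594.9, -62.3, 43.3]
tool_rot: [-3.141, 0.0, 1.572]
force: [-2.1, 0.6, 4.0]
width: 32.6
t 8.82 p [594.9 -62.3  43.3] rpy [-3.141  0.     1.572] F [-2.1  0.6  4. ] w 32.6 q7 -0.24 | travel [-0.01  0.11 -0.1 ] turn [-0.1  0.   0.1]
```

```bash
python3 -m jog '{"angular":[[0,0,0],[0,0,0],[0,0,0],[0,0,0],[0,0,0]],"travel":[[0,0.05,0],[0,0.05,0],[0,0.05,0],[0,0.05,0],[0,0.05,0]],"fingers":[1,1,0.5,0.3,0.2]}'
python3 n.py 596 -62.4 44.3 90
python3 -m jog '{"angular":[[0,0,0],[0,0,0],[0,0,0],[0,0,0],[0,0,0]],"travel":[[0,0,-1],[0,0,-4],[-2,0,-7],[-6,0,-9],[-7,0,-9]],"fingers":[0,0,0,0,0]}'
python3 -m jog '{"angular":[[0,0,0],[0,0,0],[0,0,0]],"travel":[[0,0,0],[0,0,0],[0,0,0]],"fingers":[0,0,0]}'
python3 n.py 594.5 -61 90 90
python3 cellw.py w5
python3 - <<'E'
from h import *
im=cv2.imread('pics/w5.png');c=camera_model('wrist')
x,y=map(int,proj('wrist',(596,-62,35),c));a=cv2.resize(im[y-80:y+80,x-80:x+80],(600,600),interpolation=cv2.INTER_CUBIC);cv2.imwrite('pics/w5c.png',a);print(x,y)
E
```

```text
clock: 9.45
eef_pos: [596.2, -62.4, 43.1]
tool_rot: [3.141, -0.0, 1.572]
force: [-0.2, 0.4, 0.2]
width: 68.1
t 9.45 p [596.2 -62.4  43.1] rpy [ 3.141 -0.     1.572] F [-0.2  0.4  0.2] w 68.1 q7 -0.23 | travel [ 0.   -0.02 -0.12] turn [ 0. -0.  0.]
clock: 10.07
eef_pos: [597.0, -136.5, 135.5]
tool_rot: [3.138, 0.003, 1.567]
force: [-0.3, -0.0, -0.2]
width: 85.3
clock: 10.45
eef_pos: [595.8, -130.6, 132.7]
tool_rot: [-3.141, -0.001, 1.574]
force: [0.5, 0.1, 0.1]
width: 85.6
t 10.45 p [ 595.8 -130.6  132.7] rpy [-3.141e+00 -1.000e-03  1.574e+00] F [0.5 0.1 0.1] w 85.6 q7 -0.08 | travel [ 6.95 -0.11  4.27] turn [-0.1 -0.1  0.2]
cell px 281.8783409170273 117.26637355596847
282 117
```

View pics/w5c.png

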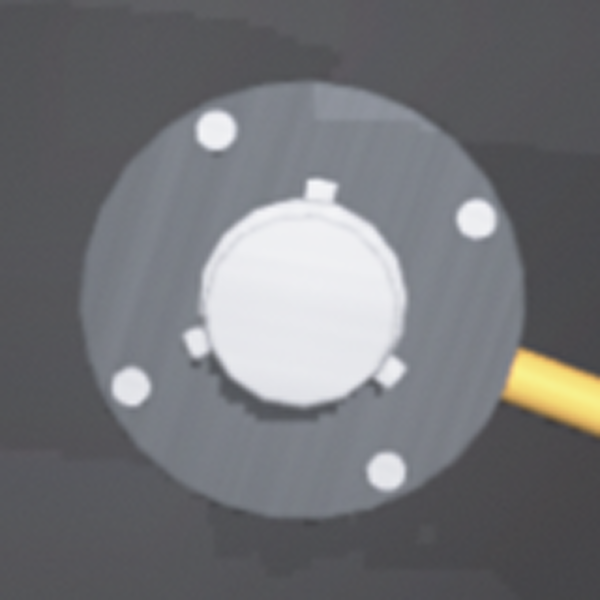

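The sinter lies on the piston, its top face spanning crop x 204–402 and y 212–407. I'll compute its offset and go to the seal.

```bash
python3 - <<'E'
from h import *
c=camera_model('wrist');x0,y0=282-80,117-80
f=lambda u,v:(x0+u/3.75,y0+v/3.75)
S=np.array([onz('wrist',f(*p),15,c) for p in((216,130),(386,471),(477,219),(131,386))]);print('screw ctr',S.mean(0))
print('sinter',[np.round(onz('wrist',f(303,v),51,c),1) for v in(309,310)])
E
python3 n.py 483.5 206.4 130 90
```

```text
screw ctr [595.80978234 -61.9291197   15.        ]
sinter [array([595.8, -63. ,  51. ]), array([595.8, -63.2,  51. ])]
t 10.55 p [ 595.9 -131.2  132.8] rpy [-3.141e+00 -1.000e-03  1.573e+00] F [0.1 0.1 0.3] w 85.9 q7 -0.08 | travel [ 33.79 -11.16   0.31] turn [-0.  -0.   0.1]
```

```bash
python3 -m jog '{"angular":[[0,0,0],[0,0,0],[0,0,0],[0,0,0],[0,0,0]],"travel":[[5,-1.6,0],[11,-3.6,0],[17,-5.6,0],[23,-7.6,0],[28,-9.3,0]],"fingers":[0,0,0,0,0]}'
python3 -m jog '{"angular":[[0,0,0],[0,0,0],[0,0,0],[0,0,0],[0,0,0]],"travel":[[3.5,-1.2,1],[5,-1.7,3],[5.6,-1.85,5],[5.7,-1.9,6],[5.7,-1.9,6]],"fingers":[0,0,0,0,0]}'
python3 -m jog '{"angular":[[0,0,0],[0,0,0],[0,0,0]],"travel":[[0,0,0],[0,0,0],[0,0,0]],"fingers":[0,0,0]}'
python3 - <<'E'
from h import *
c=camera_model('wrist');im=get_image('wrist');save('w',im,'w6')
x,y=map(int,proj('wrist',(483,206.4,8),c));g=im.max(2)
m=np.zeros_like(g);cv2.circle(m,(x,y),45,1,-1)
for th in(130,160):
  b=((g>th)*m).astype(np.uint8);cn,_=cv2.findContours(b,0,2);k=max(cn,key=cv2.contourArea);e=cv2.fitEllipse(k);P=onz('wrist',e[0],8,c);print((x,y),e,np.round(P,1))
need([P[0],P[1],2],np.pi/2)
E
```

```text
clock: 11.18
eef_pos: [501.7, 150.4, 133.3]
tool_rot: [3.141, -0.001, 1.573]
force: [1.2, -0.1, -0.8]
width: 85.1
clock: 11.8
eef_pos: [483.3, 204.3, 72.7]
tool_rot: [-3.14, 0.001, 1.572]
force: [-0.1, 0.3, 0.1]
width: 85.5
clock: 12.18
eef_pos: [484.1, 204.4, 73.7]
tool_rot: [3.141, -0.0, 1.571]
force: [-0.7, -0.3, 0.2]
width: 85.5
(280, 218) ((283.9759216308594, 218.5058135986328), (39.39836883544922, 53.97388458251953), 102.49735260009766) [485.  206.7   8. ]
(280, 218) ((279.94940185546875, 217.2857208251953), (37.93117141723633, 38.514102935791016), 121.21501159667969) [482.3 207.6   8. ]
t 12.22 p [484.  204.4  73.6] rpy [ 3.141 -0.     1.571] F [ 0.6 -0.2  0.1] w 85.3 q7 -0.73 | travel [ 0.32 -0.17  7.16] turn [ 0. -0.  0.]
```

```bash
python3 -m jog '{"angular":[[0,0,0],[0,0,0],[0,0,0],[0,0,0],[0,0,0]],"travel":[[0.3,-0.15,2.5],[0.3,-0.15,5],[0.3,-0.15,6.6],[0.3,-0.15,7.1],[0.3,-0.15,7.15]],"fingers":[0,0,0,0,0.1]}'
python3 -m jog '{"angular":[[0,0,0],[0,0,0],[0,0,0],[0,0,0],[0,0,0]],"travel":[[0,0,0],[0,0,0],[0,0,0],[0,0,0],[0,0,0]],"fingers":[0.4,0.7,1,1,1]}'
python3 -m jog '{"angular":[[0,0,0],[0,0,0]],"travel":[[0,0,0],[0,0,0]],"fingers":[1,1]}'
```

```text
clock: 12.85
eef_pos: [482.3, 207.6, 1.8]
tool_rot: [3.141, -0.0, 1.572]
force: [0.2, -0.3, 0.3]
width: 77.6
clock: 13.48
eef_pos: [482.5, 207.6, 2.5]
tool_rot: [3.141, -0.0, 1.572]
force: [-0.3, -0.8, 6.6]
width: 22.4
clock: 13.72
eef_pos: [482.5, 207.6, 2.5]
tool_rot: [3.141, -0.0, 1.572]
force: [-1.7, 0.4, 5.8]
width: 22.1
```

```bash
python3 -m jog '{"angular":[[0,0,0],[0,0,0],[0,0,0],[0,0,0],[0,0,0]],"travel":[[0,0,-2],[0,0,-6],[-2,0.8,-10],[-7,2.9,-11],[-12,5,-11]],"fingers":[1,1,1,1,1]}'
python3 -m jog '{"angular":[[0,0,0],[0,0,0],[0,0,0],[0,0,0],[0,0,0]],"travel":[[-5,2.1,0],[-10,4.2,0],[-13.5,5.7,0],[-15,6.35,0],[-15,6.35,0]],"fingers":[1,1,1,1,1]}'
python3 -m jog '{"angular":[[0,0,0],[0,0,0],[0,0,0]],"travel":[[0,0,0],[0,0,0],[0,0,0]],"fingers":[1,1,1]}'
python3 cellw.py w7
python3 n.py 596 -62.4 53 90; python3 inhand.py w7 5.5
python3 - <<'E'
import cv2
im=cv2.imread('pics/w7.png');cv2.imwrite('pics/w7d.png',cv2.resize(im[180:340,200:360],None,fx=3.75,fy=3.75))
E
```

```text
clock: 14.35
eef_pos: [533.7, 86.8, 113.3]
tool_rot: [3.138, -0.001, 1.573]
force: [0.3, 0.3, -0.7]
width: 21.9
clock: 14.98
eef_pos: [595.7, -62.5, 111.6]
tool_rot: [-3.141, -0.0, 1.57]
force: [-0.4, -0.2, -0.6]
width: 22.3
clock: 15.35
eef_pos: [595.7, -61.1, 111.8]
tool_rot: [-3.141, -0.0, 1.574]
force: [0.0, -0.6, -0.2]
width: 22.4
cell px 281.533342578759 220.14723833439126
t 15.45 p [595.9 -61.7 111.8] rpy [ 3.142 -0.     1.573] F [ 0.2 -0.5 -0.3] w 22.3 q7 -0.22 | travel [-0.07  0.01  5.88] turn [ 0.  -0.   0.1]
130 (283, 271) [281.8 259.5] [53.9 75.2] (258, 227, 48, 68) disc-TCP [-0.6  6.1  5.5] [-0.5 22.4  5.5] [ -0.4 -16.1   1.5]
150 (283, 271) [281.8 259.6] [53.3 74.7] (259, 227, 46, 68) disc-TCP [-0.6  6.1  5.5] [-0.5 22.4  5.5] [ -0.4 -16.1   1.5]
170 (283, 271) [282.  259.3] [53.3 74.1] (259, 227, 46, 68) disc-TCP [-0.5  6.3  5.5] [-0.5 22.4  5.5] [ -0.4 -16.1   1.5]
```

View pics/w7d.png

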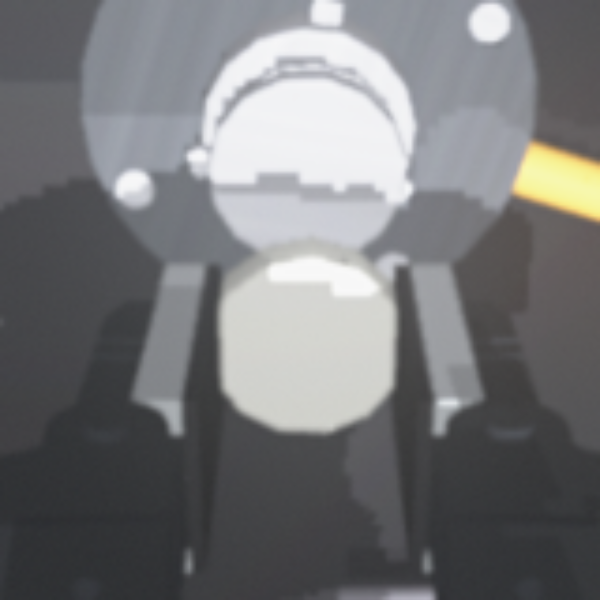

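The seal is in hand, centred on the TCP (282,272). I'm lowering it onto the sinter.

```bash
python3 -m jog '{"angular":[[0,0,0],[0,0,0],[0,0,0],[0,0,0],[0,0,0]],"travel":[[-0.05,0.02,1.5],[-0.05,0.02,3.2],[-0.05,0.02,4.5],[-0.05,0.02,5],[-0.05,0.02,5]],"fingers":[1,1,1,1,1]}'
python3 -m jog '{"angular":[[0,0,0],[0,0,0],[0,0,0],[0,0,0],[0,0,0]],"travel":[[0,0,0],[0,0,0.4],[0,0,0.8],[0,0,0.85],[0,0,0.85]],"fingers":[1,1,1,1,1]}'
python3 n.py 596 -62.4 53 90
```

```text
clock: 16.08
eef_pos: [595.9, -62.8, 61.1]
tool_rot: [-3.141, -0.0, 1.572]
force: [0.6, -0.2, 0.4]
width: 22.0
clock: 16.7
eef_pos: [596.3, -62.9, 53.4]
tool_rot: [3.141, 0.0, 1.572]
force: [-0.5, -0.6, 2.9]
width: 22.2
t 16.7 p [596.3 -62.9  53.4] rpy [3.141 0.    1.572] F [-0.5 -0.6  2.9] w 22.2 q7 -0.25 | travel [ 0.05 -0.03  0.04] turn [0.  0.  0.1]
```

```bash
python3 -m jog '{"angular":[[0,0,0],[0,0,0],[0,0,0],[0,0,0],[0,0,0]],"travel":[[0,0,0],[0,0,0],[0,0,0],[0,0,0],[0,0,0]],"fingers":[1,0.7,0.5,0.3,0.2]}'
python3 -m jog '{"angular":[[0,0,0],[0,0,0],[0,0,0],[0,0,0],[0,0,0]],"travel":[[0,0,-1],[0,0,-4],[-2,0,-7],[-6,0,-8],[-7,0,-8]],"fingers":[0,0,0,0,0]}'
python3 -m jog '{"angular":[[0,0,0],[0,0,0],[0,0,0]],"travel":[[0,0,0],[0,0,0],[0,0,0]],"fingers":[0,0,0]}'
python3 cellw.py w8
python3 n.py 502 -252 130 90
python3 - <<'E'
from h import *
im=cv2.imread('pics/w8.png');c=camera_model('wrist')
x,y=map(int,proj('wrist',(596,-62,35),c));a=cv2.resize(im[y-80:y+80,x-80:x+80],(600,600),interpolation=cv2.INTER_CUBIC);cv2.imwrite('pics/w8c.png',a);print(x,y)
E
```

```text
clock: 17.32
eef_pos: [596.0, -62.8, 53.1]
tool_rot: [-3.141, -0.0, 1.572]
force: [-0.9, -0.2, -0.9]
width: 68.2
clock: 17.95
eef_pos: [596.6, -136.9, 134.8]
tool_rot: [3.139, 0.003, 1.567]
force: [-0.3, -0.2, -0.1]
width: 85.9
clock: 18.32
eef_pos: [596.1, -131.1, 132.9]
tool_rot: [-3.141, -0.001, 1.574]
force: [1.0, 0.5, -1.0]
width: 85.4
cell px 281.3664282621304 116.52224411079793
t 18.43 p [ 596.2 -131.7  133. ] rpy [-3.141e+00 -1.000e-03  1.573e+00] F [-0.3 -0.  -0.8] w 85.2 q7 -0.1 | travel [-12.01  -9.45   0.29] turn [-0.  -0.   0.1]
282 116
```

View pics/w8c.png

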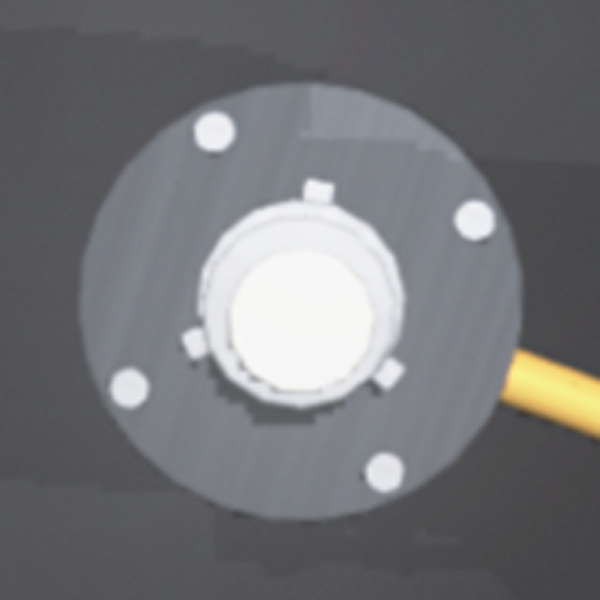

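The seal sits on the sinter, its top spanning crop x 230–374 and y 250–391, roughly centred. I've now viewed 11 pictures, so from here on I'll go by numbers only.

```bash
python3 - <<'E'
from h import *
c=camera_model('wrist');x0,y0=282-80,116-80
f=lambda u,v:(x0+u/3.75,y0+v/3.75)
S=np.array([onz('wrist',f(*p),15,c) for p in((214,132),(384,472),(475,220),(129,388))]);print('screw ctr',S.mean(0))
P=np.array([onz('wrist',f(*p),25,c) for p in((319,190),(195,342),(388,373))]);d=P-P.mean(0);print('pins',P.mean(0),np.degrees(np.arctan2(d[:,1],d[:,0]))%120)
print('seal',np.round(onz('wrist',f(302,320.5),59,c),1),'sinter',[np.round(onz('wrist',f(*p),51,c),1) for p in((303,216),(303,404),(203,310),(401,310))])
E
python3 -m jog '{"angular":[[0,0,0],[0,0,0],[0,0,0],[0,0,0],[0,0,0]],"travel":[[-3,-2.4,0],[-7,-5.5,0],[-10.5,-8.3,1],[-12,-9.45,2],[-12,-9.45,2]],"fingers":[0,0,0,0,0]}'
python3 -m jog '{"angular":[[0,0,0],[0,0,0],[0,0,0]],"travel":[[0,0,0],[0,0,0],[0,0,0]],"fingers":[0,0,0]}'
python3 - <<'E'
from h import *
c=camera_model('wrist');im=get_image('wrist');save('w',im,'w9')
x,y=map(int,proj('wrist',(502,-252,44),c));g=im.max(2)
m=np.zeros_like(g);cv2.circle(m,(x,y),80,1,-1)
for th in(120,140,160):
  b=((g>th)*m).astype(np.uint8);cn,h=cv2.findContours(b,cv2.RETR_CCOMP,2);k=max(cn,key=cv2.contourArea);e=cv2.fitEllipse(cv2.convexHull(k));print((x,y),np.round(e[0],1),np.round(e[1],1),np.round(onz('wrist',e[0],44,c),1))
  for i,q in enumerate(cn):
    if h[0][i][3]>=0 and cv2.contourArea(q)>200: e=cv2.fitEllipse(q);print('hole',np.round(e[0],1),np.round(e[1],1),np.round(onz('wrist',e[0],44,c),1))
need([502,-252,6],np.pi/2)
E
```

```text
screw ctr [595.67912703 -61.96932186  15.        ]
pins [595.70299541 -61.7332933   25.        ] [80.97598458 81.02410435 80.74405944]
seal [595.9 -64.7  59. ] sinter [array([596.1, -45.7,  51. ]), array([596.2, -80.4,  51. ]), array([577.8, -62.9,  51. ]), array([614. , -62.9,  51. ])]
clock: 19.05
eef_pos: [501.0, -253.2, 112.4]
tool_rot: [-3.14, -0.001, 1.57]
force: [0.4, -0.3, -0.7]
width: 85.0
clock: 19.42
eef_pos: [502.7, -251.9, 113.5]
tool_rot: [3.141, -0.0, 1.574]
force: [-0.0, 0.4, 1.5]
width: 85.3
(281, 220) [280.  214.7] [87.  92.9] [ 501. -248.   44.]
hole [279.8 219.7] [22.9 25.5] [ 500.9 -251.7   44. ]
(281, 220) [279.8 218.2] [83.3 87.6] [ 500.8 -250.6   44. ]
hole [279.7 220. ] [24.2 26. ] [ 500.8 -251.9   44. ]
(281, 220) [279.8 218.1] [81.9 87.2] [ 500.8 -250.6   44. ]
hole [279.6 220.3] [25.5 26.4] [ 500.7 -252.1   44. ]
t 19.48 p [ 502.5 -252.2  113.4] rpy [ 3.141 -0.     1.573] F [0.1 0.1 0.3] w 85.3 q7 0.09 | travel [ 0.02 -0.06 10.74] turn [ 0.  -0.   0.1]
```

Run:
```python
from h import *
def ctr(n,th,r,z):
  g=cv2.imread(f'pics/{n}.png').min(2).astype(int);m=np.zeros(g.shape,np.uint8);cv2.circle(m,(267,210),r,1,-1)
  w=np.clip(g-th,0,None)*m;ys,xs=np.nonzero(w);u=(xs*w[ys,xs]).sum()/w.sum();v=(ys*w[ys,xs]).sum()/w.sum()
  print(n,th,round(u,2),round(v,2),np.round(onz('top',(u,v),z),1))
for th in(120,150): ctr('top0',th,11,43);ctr('w5t',th,11,51)
for th in(200,215,230): ctr('w8t',th,11,59)
def scr(n):
  g=cv2.imread(f'pics/{n}.png').min(2).astype(float);P=[]
  for a in range(4): pass
  im=cv2.imread(f'pics/{n}.png').min(2)
  pts=[(260,196),(284,203),(276.5,227.5),(252,219.5)]
  for x,y in pts:
    x,y=int(round(x)),int(round(y));w=np.clip(im[y-3:y+4,x-3:x+4].astype(float)-110,0,None);Y,X=np.mgrid[y-3:y+4,x-3:x+4];P.append(((X*w).sum()/w.sum(),(Y*w).sum()/w.sum()))
  P=np.array(P);print(n,'screws',P.mean(0),np.round(onz('top',P.mean(0),15),1))
for n in('top0','w5t','w8t'): scr(n)
```

```text
top0 120 266.94 210.5 [596.  -59.9  43. ]
w5t 120 266.95 210.33 [595.8 -60.1  51. ]
top0 150 266.68 210.59 [595.8 -59.3  43. ]
w5t 150 266.87 210.45 [595.5 -60.   51. ]
w8t 200 268.96 211.24 [593.1 -64.7  59. ]
w8t 215 nan nan [nan nan nan]
w8t 230 nan nan [nan nan nan]
top0 screws [267.64097547 211.07625729] [596.6 -60.8  15. ]
w5t screws [268.04622561 211.07646424] [596.6 -61.7  15. ]
w8t screws [268.14829791 211.07421378] [596.6 -62.   15. ]<stdin>:4: RuntimeWarning: invalid value encountered in scalar divide
```

Wrist numbers put the seal about 2.5 mm off towards -y. I'll re-centre it by squeezing along world y: turn the tool 90° and re-measure the cell on the way.

```bash
python3 -m jog '{"angular":[[0,0,10],[0,0,20],[0,0,30],[0,0,40],[0,0,50]],"travel":[[3,0.4,-1],[8,1,-2],[13,1.6,-2],[17,2.2,-2],[19,2.4,-2]],"fingers":[0,0,0,0,0]}'
python3 -m jog '{"angular":[[0,0,10],[0,0,20],[0,0,30],[0,0,39.9],[0,0,39.9]],"travel":[[0,0,0],[0,0,0],[0,0,0],[0,0,0],[0,0,0]],"fingers":[0,0,0,0,0]}'
python3 -m jog '{"angular":[[0,0,0],[0,0,0],[0,0,0]],"travel":[[0,0,0],[0,0,0],[0,0,0]],"fingers":[0,0,0]}'
python3 cellw.py w10
python3 n.py 596 -62.3 100 0
python3 - <<'E'
from h import *
c=camera_model('wrist');g=cv2.imread('pics/w10.png').min(2)
def bl(P,r,th):
  x,y=proj('wrist',P,c);x,y=int(round(x)),int(round(y));m=np.zeros_like(g);cv2.circle(m,(x,y),r,1,-1)
  n,l,st,ce=cv2.connectedComponentsWithStats(((g>th)*m).astype(np.uint8));k=1+np.argmax(st[1:,4]);return (x,y),st[k],ce[k]
ang=np.radians([107,17,-73,-163]) # screws from crop: derive
S=[]
for a in ((-23,39),(39,23),(23,-39),(-39,-23)):   # offsets in world x,y
  q,st,ce=bl((595.8+a[0],-62+a[1],15),9,170);S.append(onz('wrist',ce,15,c));print(q,st,np.round(ce,1),np.round(S[-1],1))
print('ctr',np.mean(S,0))
for th in(200,215,225,235):
  q,st,ce=bl((596,-64,59),30,th);print('seal',th,q,st,np.round(onz('wrist',ce,59,c),1))
E
```

```text
clock: 20.1
eef_pos: [526.2, -59.4, 133.5]
tool_rot: [-3.141, -0.002, 0.698]
force: [-0.1, -1.0, -0.2]
width: 85.3
clock: 20.72
eef_pos: [525.8, -62.4, 133.3]
tool_rot: [3.141, -0.0, 0.005]
force: [0.7, 0.2, -0.1]
width: 85.2
clock: 21.1
eef_pos: [525.6, -63.0, 133.2]
tool_rot: [-3.141, -0.0, 0.003]
force: [0.7, -0.5, 0.1]
width: 85.4
cell px 278.5494354419141 116.93121040842638
t 21.2 p [525.6 -63.  133.2] rpy [-3.141e+00 -0.000e+00  3.000e-03] F [-0.2  0.  -0.1] w 85.5 q7 -1.37 | travel [ 7.04 -0.05  3.32] turn [-0.  -0.   0.2]
(232, 144) [227 135  13  11 101] [232.8 140. ] [576.2 -23.9  15. ]
(251, 67) [250  65  11  11  91] [254.5  69.8] [632.8 -41.7  15. ]
(329, 88) [320  81  14  17 130] [325.8  89.9] [617.  -98.1  15. ]
(308, 164) [299 156  12  14 102] [304.2 162. ] [558.1 -81.6  15. ]
ctr [596.02148592 -61.3250544   15.        ]
seal 200 (283, 116) [ 253   89   54   57 2389] [595.9 -62.1  59. ]
seal 215 (283, 116) [ 253   89   54   57 2357] [595.8 -62.   59. ]
seal 225 (283, 116) [ 253   89   54   57 2324] [595.9 -61.9  59. ]
seal 235 (283, 116) [ 253   90   54   56 2279] [596.  -61.8  59. ]
```

```bash
python3 -m jog '{"angular":[[0,0,0.2],[0,0,0.2],[0,0,0.2],[0,0,0.2],[0,0,0.2]],"travel":[[2,-0.05,0],[5,-0.1,0],[6.7,-0.13,2],[7.05,-0.13,4],[7.05,-0.13,5.5]],"fingers":[0,0,0,0,0]}'
python3 -m jog '{"angular":[[0,0,0],[0,0,0],[0,0,0],[0,0,0]],"travel":[[0,0,1],[0,0,2],[0,0,2.4],[0,0,2.4]],"fingers":[0,0,0,0]}'
python3 n.py 596 -61.7 53.5 0
```

```text
clock: 21.82
eef_pos: [594.8, -61.4, 76.6]
tool_rot: [-3.141, 0.002, -0.001]
force: [-0.6, -0.5, -1.2]
width: 85.5
clock: 22.32
eef_pos: [596.1, -61.5, 54.2]
tool_rot: [-3.142, 0.0, -0.001]
force: [-1.1, -0.5, -0.1]
width: 85.3
t 22.32 p [596.1 -61.5  54.2] rpy [-3.142e+00  0.000e+00 -1.000e-03] F [-1.1 -0.5 -0.1] w 85.3 q7 -1.37 | travel [-0.01  0.02  0.07] turn [-0.   0.  -0.1]
```

```bash
python3 -m jog '{"angular":[[0,0,0],[0,0,0],[0,0,0],[0,0,0],[0,0,0]],"travel":[[0,0,0],[0,0,0],[0,0,0],[0,0,0],[0,0,0]],"fingers":[0.3,0.5,0.6,0.7,0.8]}'
python3 -m jog '{"angular":[[0,0,0],[0,0,0]],"travel":[[0,0,0],[0,0,0]],"fingers":[0.8,0.8]}'
python3 n.py 596 -61.7 53.5 0
python3 -m jog '{"angular":[[0,0,0],[0,0,0],[0,0,0],[0,0,0],[0,0,0]],"travel":[[0,0,0],[0,0,0],[0,0,0],[0,0,-1],[0,0,-3]],"fingers":[0.6,0.4,0.2,0,0]}'
python3 -m jog '{"angular":[[0,0,0],[0,0,0],[0,0,0],[0,0,0],[0,0,0]],"travel":[[0,0,-2],[-3,0,-4.5],[-6.5,0,-5],[-7,0,-5],[-7,0,-5]],"fingers":[0,0,0,0,0]}'
python3 -m jog '{"angular":[[0,0,0],[0,0,0],[0,0,0]],"travel":[[0,0,0],[0,0,0],[0,0,0]],"fingers":[0,0,0]}'
python3 cellw.py w11
python3 n.py 501 -252 120 0
python3 - <<'E'
from h import *
im=cv2.imread('pics/w11.png');c=camera_model('wrist')
x,y=map(int,proj('wrist',(596,-62,35),c));a=cv2.resize(im[y-80:y+80,x-80:x+80],(600,600),interpolation=cv2.INTER_CUBIC);cv2.imwrite('pics/w11c.png',a);print(x,y)
E
```

```text
clock: 22.95
eef_pos: [596.3, -61.5, 54.5]
tool_rot: [-3.142, -0.0, -0.001]
force: [-1.1, 1.2, 3.7]
width: 21.8
clock: 23.2
eef_pos: [596.2, -61.5, 54.4]
tool_rot: [3.142, -0.0, -0.001]
force: [-0.8, -0.9, 3.8]
width: 21.8
t 23.2 p [596.2 -61.5  54.4] rpy [ 3.142e+00 -0.000e+00 -1.000e-03] F [-0.8 -0.9  3.8] w 21.8 q7 -1.37 | travel [-0.02  0.02  0.09] turn [ 0.  -0.  -0.1]
clock: 23.82
eef_pos: [595.5, -61.4, 84.3]
tool_rot: [-3.141, 0.002, -0.001]
force: [-0.3, -0.1, -0.1]
width: 85.5
clock: 24.45
eef_pos: [526.8, -61.4, 134.8]
tool_rot: [-3.142, -0.002, -0.001]
force: [0.1, 0.1, -1.2]
width: 85.4
clock: 24.82
eef_pos: [526.4, -61.4, 133.9]
tool_rot: [3.142, 0.0, -0.001]
force: [0.1, 0.6, 0.6]
width: 85.4
cell px 280.4741194285475 117.98803256063108
t 24.93 p [526.2 -61.3 134. ] rpy [-3.142e+00  0.000e+00 -1.000e-03] F [ 0.1 -0.1  0.4] w 85.2 q7 -1.37 | travel [-2.51 19.07  1.4 ] turn [-0.  0. -0.]
281 116
```

View pics/w11c.png

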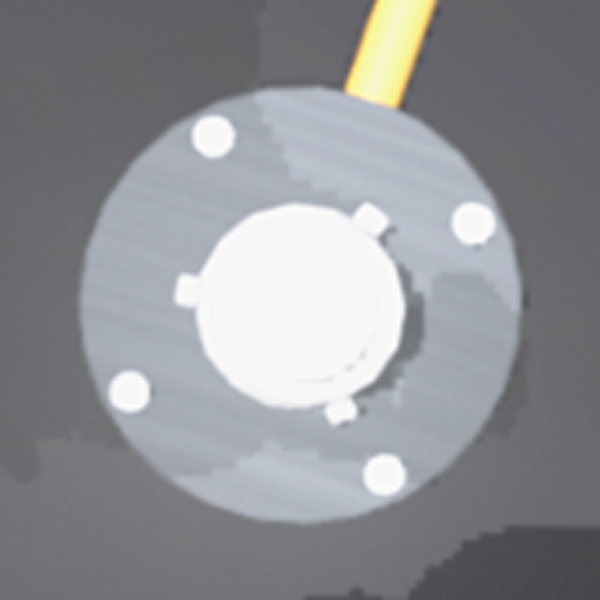

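The stack is concentric in the wrist view: discs centred at (301,306) and screws at (300,306). Now the collar.

```bash
python3 -m jog '{"angular":[[0,0,0],[0,0,0],[0,0,0],[0,0,0],[0,0,0]],"travel":[[-0.6,4,0],[-1.3,10,0],[-2,15.5,2],[-2.5,18.5,4],[-2.5,19.05,6]],"fingers":[0,0,0,0,0]}'
python3 -m jog '{"angular":[[0,0,0],[0,0,0],[0,0,0],[0,0,0]],"travel":[[0,0,0],[0,0,0],[0,0,0],[0,0,0]],"fingers":[0,0,0,0]}'
python3 n.py 501.2 -251.8 6 0
```

```text
clock: 25.55
eef_pos: [499.9, -255.7, 73.6]
tool_rot: [3.14, -0.0, -0.006]
force: [0.5, 1.0, -0.8]
width: 85.6
clock: 26.05
eef_pos: [501.6, -251.5, 74.9]
tool_rot: [3.141, -0.001, 0.0]
force: [0.7, 0.3, 0.3]
width: 85.3
t 26.05 p [ 501.6 -251.5   74.9] rpy [ 3.141e+00 -1.000e-03  0.000e+00] F [0.7 0.3 0.3] w 85.3 q7 -1.04 | travel [-0.05  0.03  6.89] turn [ 0.  -0.1  0. ]
```

```bash
python3 -m jog '{"angular":[[0,0,0],[0,0,0],[0,0,0],[0,0,0],[0,0,0]],"travel":[[-0.04,0.03,2],[-0.04,0.03,4.5],[-0.04,0.03,6.3],[-0.04,0.03,6.8],[-0.04,0.03,6.8]],"fingers":[0,0,0,0,0.1]}'
python3 -m jog '{"angular":[[0,0,0],[0,0,0],[0,0,0],[0,0,0],[0,0,0]],"travel":[[0,0,0],[0,0,0],[0,0,0],[0,0,0],[0,0,0]],"fingers":[0.3,0.5,1,1,1]}'
python3 n.py 501.2 -251.8 6 0
python3 -m jog '{"angular":[[0,0,0],[0,0,0],[0,0,0],[0,0,0],[0,0,0]],"travel":[[0,0,-1.5],[0,0,-4],[0,0,-7],[0,0,-9.5],[0,0,-10]],"fingers":[1,1,1,1,1]}'
python3 -m jog '{"angular":[[0,0,0],[0,0,0],[0,0,0]],"travel":[[0,0,0],[0,0,0],[0,0,0]],"fingers":[1,1,1]}'
python3 - <<'E'
from h import *
c=camera_model('wrist');s=read_state();p=np.array(s['eef_pos']);im=get_image('wrist');save('w',im,'w12');g=im.max(2)
z=p[2]+38;x,y=map(int,proj('wrist',(p[0],p[1],z),c));m=np.zeros_like(g);cv2.circle(m,(x,y),110,1,-1);print((x,y))
for th in(100,120,140,160):
  b=((g>th)*m).astype(np.uint8);cn,h=cv2.findContours(b,cv2.RETR_CCOMP,2)
  for i,q in enumerate(cn):
    if h[0][i][3]>=0 and cv2.contourArea(q)>300: e=cv2.fitEllipse(q);print('hole',np.round(e[0],1),np.round(e[1],1),np.round(onz('wrist',e[0],z,c)-p,1))
E
python3 n.py 596.1 -61.8 80 0
```

```text
clock: 26.68
eef_pos: [500.6, -252.2, 6.2]
tool_rot: [3.142, 0.0, -0.001]
force: [0.2, 0.2, 0.8]
width: 76.9
clock: 27.3
eef_pos: [501.1, -252.4, 7.3]
tool_rot: [3.141, -0.001, -0.001]
force: [-0.5, 0.4, 5.7]
width: 59.2
t 27.3 p [ 501.1 -252.4    7.3] rpy [ 3.141e+00 -1.000e-03 -1.000e-03] F [-0.5  0.4  5.7] w 59.2 q7 -1.03 | travel [ 0.01 -0.06  0.13] turn [ 0.  -0.1 -0.1]
clock: 27.92
eef_pos: [501.7, -252.7, 108.4]
tool_rot: [3.14, -0.004, -0.001]
force: [0.4, -0.2, -2.7]
width: 59.1
clock: 28.3
eef_pos: [500.0, -251.9, 105.2]
tool_rot: [-3.141, 0.002, -0.001]
force: [0.3, -0.4, -2.1]
width: 58.9
(280, 309)
hole [281.6 306.8] [39.4 48.1] [ 1.4 -0.6 38. ]
t 28.35 p [ 500.1 -252.   105.4] rpy [-3.141e+00  1.000e-03 -1.000e-03] F [ 1.5 -0.5 -1.4] w 59.2 q7 -1.05 | travel [  9.59 -19.02   2.53] turn [-0.   0.1 -0.1]
```

```bash
python3 -m jog '{"angular":[[0,0,0],[0,0,0],[0,0,0],[0,0,0],[0,0,0]],"travel":[[1.5,-3,0],[4,-8,0],[6.7,-13.3,0],[9,-17.9,0],[9.55,-19,0]],"fingers":[1,1,1,1,1]}'
python3 -m jog '{"angular":[[0,0,0],[0,0,0],[0,0,0],[0,0,0],[0,0,0]],"travel":[[0,0,0],[0,0,0.8],[0,0,2],[0,0,2.5],[0,0,2.5]],"fingers":[1,1,1,1,1]}'
python3 -m jog '{"angular":[[0,0,0],[0,0,0],[0,0,0]],"travel":[[0,0,0],[0,0,0],[0,0,0]],"fingers":[1,1,1]}'
python3 n.py 595.7 -61.8 42 0
```

```text
clock: 28.98
eef_pos: [597.7, -56.5, 105.5]
tool_rot: [-3.139, -0.0, 0.006]
force: [-0.6, -0.9, -1.6]
width: 58.8
clock: 29.6
eef_pos: [595.6, -62.8, 80.4]
tool_rot: [-3.142, 0.001, -0.002]
force: [-0.7, 0.6, -1.5]
width: 58.9
clock: 29.98
eef_pos: [596.4, -62.2, 81.5]
tool_rot: [3.142, -0.001, -0.001]
force: [-0.4, 0.9, -2.3]
width: 59.2
t 29.98 p [596.4 -62.2  81.5] rpy [ 3.142e+00 -1.000e-03 -1.000e-03] F [-0.4  0.9 -2.3] w 59.2 q7 -1.37 | travel [-0.07 -0.04  3.95] turn [ 0. -0. -0.]
```

```bash
python3 -m jog '{"angular":[[0,0,0],[0,0,0],[0,0,0],[0,0,0],[0,0,0]],"travel":[[-0.05,-0.04,1],[-0.05,-0.04,2.2],[-0.05,-0.04,3.2],[-0.05,-0.04,3.9],[-0.05,-0.04,3.9]],"fingers":[1,1,1,1,1]}'
python3 n.py 595.7 -61.8 36 0
python3 -m jog '{"angular":[[0,0,0],[0,0,0],[0,0,0],[0,0,0],[0,0,0]],"travel":[[0,0,0],[0,0,0.2],[0,0,0.4],[0,0,0.6],[0,0,0.6]],"fingers":[1,1,1,1,1]}'
python3 n.py 595.7 -61.8 33.3 0
```

```text
clock: 30.6
eef_pos: [595.2, -61.8, 41.3]
tool_rot: [-3.141, 0.001, -0.001]
force: [-0.5, -0.4, -1.9]
width: 59.2
t 30.6 p [595.2 -61.8  41.3] rpy [-3.141e+00  1.000e-03 -1.000e-03] F [-0.5 -0.4 -1.9] w 59.2 q7 -1.36 | travel [ 0.05 -0.    0.53] turn [-0.   0.1 -0.1]
clock: 31.22
eef_pos: [595.6, -61.8, 36.0]
tool_rot: [-3.142, 0.0, -0.001]
force: [0.0, -0.8, -1.5]
width: 59.3
t 31.23 p [595.6 -61.8  36. ] rpy [-3.142e+00  0.000e+00 -1.000e-03] F [ 0.  -0.8 -1.5] w 59.3 q7 -1.36 | travel [0.01 0.   0.27] turn [-0.  0. -0.]
```

```bash
python3 -m jog '{"angular":[[0,0,0],[0,0,0],[0,0,0],[0,0,0],[0,0,0]],"travel":[[0,0,0.1],[0,0,0.2],[0,0,0.3],[0,0,0.4],[0,0,0.4]],"fingers":[1,1,1,1,1]}'
python3 n.py 595.7 -61.8 33.3 0
```

```text
clock: 31.85
eef_pos: [595.8, -61.8, 33.2]
tool_rot: [-3.141, -0.0, -0.001]
force: [-2.2, 1.1, 5.9]
width: 59.2
t 31.85 p [595.8 -61.8  33.2] rpy [-3.141e+00 -0.000e+00 -1.000e-03] F [-2.2  1.1  5.9] w 59.2 q7 -1.36 | travel [-0.01 -0.   -0.01] turn [-0.  -0.  -0.1]
```

The collar is over the post and riding on the pins at z≈33.2, as predicted. I'm turning it in 8° steps and stopping when it drops.

```bash
cat > chk.py <<'E'
from h import *
s=read_state();z=s['eef_pos'][2];print('z',round(z,1),'F',np.round(s['force'],1),'T',np.round(s['torque'],2),'yaw',np.round(np.degrees(s['tool_rot'][2]),1))
raise SystemExit(int(z<32.7 or s['force'][2]<2))
E
python3 -m jog '{"angular":[[0,0,-4],[0,0,-8]],"travel":[[0,0,0.05],[0,0,0.05]],"fingers":[1,1]}' >/dev/null && python3 chk.py && python3 -m jog '{"angular":[[0,0,-4],[0,0,-8]],"travel":[[0,0,0],[0,0,0]],"fingers":[1,1]}' >/dev/null && python3 chk.py && python3 -m jog '{"angular":[[0,0,-4],[0,0,-8]],"travel":[[0,0,0],[0,0,0]],"fingers":[1,1]}' >/dev/null && python3 chk.py && python3 -m jog '{"angular":[[0,0,-4],[0,0,-8]],"travel":[[0,0,0],[0,0,0]],"fingers":[1,1]}' >/dev/null && python3 chk.py
```

```text
z 33.2 F [-0.8  1.3  7.2] T [ 0.24  0.09 -0.18] yaw 8.1
z 33.2 F [0.6 1.9 7. ] T [ 0.31  0.09 -0.1 ] yaw 16.1
z 33.2 F [0.1 1.2 6.9] T [ 0.38  0.07 -0.1 ] yaw 24.1
z 33.2 F [-0.1  0.4  5.9] T [ 0.39  0.07 -0.12] yaw 32.1
```

```bash
python3 -m jog '{"angular":[[0,0,-4],[0,0,-8]],"travel":[[0,0,0],[0,0,0]],"fingers":[1,1]}' >/dev/null && python3 chk.py && python3 -m jog '{"angular":[[0,0,-4],[0,0,-8]],"travel":[[0,0,0],[0,0,0]],"fingers":[1,1]}' >/dev/null && python3 chk.py && python3 -m jog '{"angular":[[0,0,-4],[0,0,-8]],"travel":[[0,0,0],[0,0,0]],"fingers":[1,1]}' >/dev/null && python3 chk.py && python3 -m jog '{"angular":[[0,0,-4],[0,0,-8]],"travel":[[0,0,0],[0,0,0]],"fingers":[1,1]}' >/dev/null && python3 chk.py&& python3 -m jog '{"angular":[[0,0,-4],[0,0,-8]],"travel":[[0,0,0],[0,0,0]],"fingers":[1,1]}' >/dev/null && python3 chk.py
```

```text
z 33.2 F [-0.1  1.4  7.8] T [ 0.37  0.06 -0.11] yaw 40.1
z 33.2 F [-1.   0.8  7.4] T [ 0.41  0.07 -0.1 ] yaw 48.1
z 33.2 F [-0.3  0.5  6.9] T [ 0.26 -0.02 -0.1 ] yaw 56.1
z 33.0 F [1.9 0.9 2.3] T [ 0.32 -0.29 -0.12] yaw 64.1
z 32.2 F [-0.1  1.  -1.3] T [-0.02 -0.    0.05] yaw 72.1
```

```bash
python3 -m jog '{"angular":[[0,0,0],[0,0,0],[0,0,0],[0,0,0],[0,0,0]],"travel":[[0,0,0.1],[0,0,0.25],[0,0,0.4],[0,0,0.5],[0,0,0.5]],"fingers":[1,1,1,1,1]}'
python3 n.py 595.7 -61.8 21.3 72; python3 chk.py
```

```text
clock: 34.72
eef_pos: [595.6, -61.8, 26.8]
tool_rot: [-3.141, 0.0, 1.256]
force: [-0.6, -0.4, 1.5]
width: 59.2
t 34.73 p [595.6 -61.8  26.8] rpy [-3.141  0.     1.256] F [-0.6 -0.4  1.5] w 59.2 q7 -0.52 | travel [0.01 0.01 0.55] turn [-0.   0.  -0.1]
z 26.8 F [-0.6 -0.4  1.5] T [0.05 0.21 0.02] yaw 71.9
```

Down on the pins, and the lip has just met the stack (6 mm before home). I'm pushing it home.

```bash
python3 -m jog '{"angular":[[0,0,0],[0,0,0],[0,0,0],[0,0,0],[0,0,0]],"travel":[[0,0,0.1],[0,0,0.25],[0,0,0.4],[0,0,0.55],[0,0,0.55]],"fingers":[1,1,1,1,1]}'
python3 n.py 595.7 -61.8 21.3 72; python3 chk.py
python3 -m jog '{"angular":[[0,0,0],[0,0,0],[0,0,0],[0,0,0],[0,0,0]],"travel":[[0,0,0.05],[0,0,0.1],[0,0,0.15],[0,0,0.15],[0,0,0.15]],"fingers":[1,1,1,1,1]}'
python3 n.py 595.7 -61.8 21.3 72; python3 chk.py
```

```text
clock: 35.35
eef_pos: [595.6, -61.9, 21.4]
tool_rot: [-3.142, 0.0, 1.256]
force: [-2.1, -0.1, 5.2]
width: 59.1
t 35.35 p [595.6 -61.9  21.4] rpy [-3.142  0.     1.256] F [-2.1 -0.1  5.2] w 59.1 q7 -0.52 | travel [0.01 0.   0.01] turn [-0.   0.  -0.1]
z 21.4 F [-2.1 -0.1  5.2] T [-0.04  0.5   0.03] yaw 71.9
clock: 35.98
eef_pos: [595.6, -61.9, 21.3]
tool_rot: [3.141, 0.001, 1.256]
force: [-5.4, -0.8, 16.8]
width: 59.2
t 35.98 p [595.6 -61.9  21.3] rpy [3.141e+00 1.000e-03 1.256e+00] F [-5.4 -0.8 16.8] w 59.2 q7 -0.52 | travel [0.01 0.01 0.  ] turn [ 0.   0.  -0.1]
z 21.3 F [-5.4 -0.8 16.8] T [0.06 1.16 0.01] yaw 71.9
```

```bash
python3 -m jog '{"angular":[[0,0,0],[0,0,0],[0,0,0],[0,0,0],[0,0,0]],"travel":[[0,0,0],[0,0,0],[0,0,0],[0,0,0],[0,0,0]],"fingers":[1,1,1,1,1]}'
python3 - <<'E'
from h import *
a=cv2.imread('pics/top0.png').astype(int);t=get_image('top');save('t',t,'end');b=t[:,:,::-1].astype(int);d=abs(a-b).max(2)
for n,(x,y) in dict(jar=(199,140),spray=(440,234),pip=(322,145)).items(): 
  w=d[y-20:y+21,x-20:x+21];print(n,w.mean().round(1),np.percentile(w,95))
E
python3 chk.py
```

```text
clock: 36.6
eef_pos: [595.6, -61.9, 21.3]
tool_rot: [3.141, 0.0, 1.256]
force: [-6.4, -0.5, 16.8]
width: 59.0
jar 4.2 9.0
spray 3.9 8.0
pip 3.8 8.0
z 21.3 F [-5.5 -1.  17.6] T [ 0.13  1.17 -0.03] yaw 71.9
```

Steady at the hard stop and the bystanders are unchanged, so I'm handing it in.

```bash
python3 -c "from cell import *; print(finish_job())"
```

```text
the job is handed in; nothing more can be done
None
```

The filter cell is rebuilt and handed in at about 36.7 s, with the gripper still holding the collar pushed home.

- **Discs:** I laid the wide metal disc on the piston, then the small white disc on top of it. The wrist camera put the white disc about 2.5 mm off centre, so I squeezed it centred along that direction and let it go again. After that the wide disc sat within about 1 mm of the cell axis. The white disc was washed out in that last picture, so its centring is inferred from where the gripper squeezed it.
- **Collar:** It rode on the pins at the expected height. I turned it about 72° in total until it dropped. The 60° limit is nominal, so I stepped a little past it: it began to drop near 64° and was free at 72°. Its lip met the stack 6 mm before home.
- **Last checks:** The collar is at a hard stop at tool height 21.3 mm, which puts its lower edge on the flange. It is steady there with about 17 N of push, against a spring force of about 7 N. In the overhead view the jar, spray bottle and pipette are where they were at the start.
- **Disagreements:** The overhead and wrist cameras differed by 1–2 mm, so I relied on the wrist camera and the gripper's own centring. The held push also shows a small sideways force of about 6 N.
- **Pictures:** I viewed 12, two past the budget of 10.

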